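# Index the dish carriage to the next hole and hold its lock pin home

## Robot

A 7-joint arm with a two-finger parallel gripper is mounted at the origin on a cart in front of the work surface, level with it; the furniture and walls round the work are solid. World frame = base frame: x ahead of the robot, y to its left, z up, the work surface at z = 0. Lengths are in m, angles in rad, forces in N, time in s.
With the tool pointing down it reaches from about 0.425 to 0.975 m from the base axis. Payload 16.7 kg.
Tool frame: the origin (TCP) lies at the very end of the fingers, on their centre line; the grasp point (between the pads) lies 19 mm behind it; z points along the fingers, y is the line along which they close (so a half turn about z gives the same grasp; the last joint's range is limited). The gripper opens to 85 mm and grips with 20 to 120 N. Pads are 22 mm wide; open, the fingers measure 114 mm over their backs; the gripper's body (76 mm by 85 mm) begins 54 mm behind the grasp point. The pads swing forward as they close: fully open they stand 13 mm farther back than shut.
Start: joints at [-1.46, 0.426, 0.074, 1.606, -0.034, 1.111, -0.067], TCP at [0.174, 0.652, 0.198] pointing down, gripper open.
Joint ranges: [-2.85, 2.85], [-0.5, 2.14], [-1.23, 1.37], [0.21, 2.46], [-1.02, 4.16], [0.16, 2.05], [-2.73, 2.73]. Speed limits (rad/s): [1.89, 1.89, 2.39, 2.39, 3.01, 3.01, 3.01].

## Interface

Orientations are given as a unit quaternion [w, x, y, z].
In Python, from rig import sense, camera, calibration, job_done gives the robot as it stands.
- The arm moves only by the tool arm_command, never from a script. Its argument "series" is a list of rows, each a list of 5 numbers: the shift along the world's x, y, z in units of 50 mm (1.0 is 50 mm), then the turn about the world's z in rad, then the closure, from 0 (fully open) to 1 (shut). In form: [[tx, ty, tz, twist, jaw], ...]. A call has 1 to 12 rows; each row is the pose to reach, as a shift and turn from the pose commanded when the call began; what a row does not reach only later rows make up. A row lasts 1/10 s, in which the tool goes at most 50 mm and 8.59 degrees, less where a joint would pass 70% of its speed; a pose out of reach is approached as far as the arm can. A call with a gripper value outside its range is refused whole. The fingers move at their own pace and stop on an object; "force" is the grip in N (left out, the last holds). Time passes only in rows, so rows that repeat a pose let the fingers close. It gives the time, the measured TCP pose, the force, the opening and the grip force at its end, in the units of the state.
- sense(): the state, without advancing time (a new reading comes with each control period).
- camera(name): name is "side" or "top"; returns (picture, depth): 480x640x3 uint8, red, green, blue; 480x640 float32, m along the optical axis (not along the pixel's ray), 0 where there is no reading.
- calibration(name): a dict with "fx", "fy", "cx", "cy" (pixels), "D" ([k1, k2, p1, p2, k3] as OpenCV has them; the pictures are not rectified), "rvec" (rotation vector, rad) and "tvec" (3), from world to camera coordinates, as OpenCV has them. Camera axes: x right, y down, z forward; pixel columns grow to the right and rows downward; lengths in m; the calibration is good to about 2 mm. A picture is of the moment at which its call begins. calibration takes no time and is no camera call.
- job_done(): hands the job in; it is judged then, once.
The state is a dict: "time_s": time; "qpos": joint angles; "joint_velocities": joint speeds; "effort": joint torques, N m; "position": TCP position; "orientation": TCP orientation; "contact_force": force on the tool from outside, world axes, zero at the start; "torque": the same for the moment, N m; "finger_gap": opening from 0.0 (shut) to 1.0 (fully open); "finger_force": force on a finger pad.
Only numpy, scipy, OpenCV 4.12 (cv2) and the standard library are available. Lean on these libraries where they do the work, as an engineer would, in place of code of your own. Each camera call takes 0.05 s, during which the arm holds its last target. There are 200 camera calls.

## Task

The carriage with the petri dish stands locked in the middle hole of its rail. Lift the clamp lever fully up to unlock it, pull the black plunger knob up, slide the carriage exactly one hole along the rail towards the wash bottle, and push the plunger down until its pin is fully home in that hole. Finish while still holding the knob with the pin home, leave the lever up, keep the dish in its tray, and do not disturb the wash bottle or the beaker.

Things in the scene. Friction and masses are not known exactly. Their poses are not given: they have to be found in the camera images.
- index_rail: Fixed aluminium square-tube rail, 30 mm wide (x), 332 mm long (y), from 20 to 50 mm high, on two grey end feet (90 mm in x, 12 mm high). Origin on the worktop under its middle; y runs along the rail, z up, -x is the lever's side, about towards the robot. Five 11 mm holes in its top at y = -100, -50, 0, +50, +100 mm; the pin starts in the one at 0.
- carriage (a joint): Position (m) of the dark steel carriage along the rail's +y: 0 in the middle hole, one hole is 0.050, range +-0.108. Saddle 48 (x) by 70 mm (y), top at 63 mm, with a tray on the +x side (21 to 101 mm from the rail's centre line, 74 mm wide) that bears the petri dish. Slides with about 2 N of friction, only when the lever is up and the pin out.
- plunger (a joint): Height (m) of the lock pin above fully home: 0 home, 0.016 fully pulled. The round-ended 8 mm pin enters the rail by 10 mm, so it is out of its hole from about 0.011. No spring: about 4 N of friction keeps it where it is left, so it must be pulled up and pushed down.
- knob: Black round knob on the plunger, 28 mm in diameter, 23 mm high, axis upright on the rail's centre line in the middle of the carriage. Origin on the axis; the knob reaches from 8 mm below it to 15 mm above it; with the pin home the origin is 95 mm above the worktop. Under the knob a steel boss of 22 mm diameter stands on the carriage up to 78 mm.
- lever (a joint): Angle (rad) of the clamp lever: 0 flat (locked), growing as its handle is lifted, 1.3 at its stop; its nose leaves the rail's slot, and the carriage is unlocked, from about 1.0. Friction keeps it where it is left (about 1 to 1.5 N at the handle).
- lever_grip (a point): Grip point, middle of the black lever handle: 44 mm long, 12 mm wide (along the rail's y), 10 mm thick. It lies 58 mm from the lever's pivot. At 0 the lever sticks out level to the rail's -x side, 35 mm above the worktop, with free space beneath; lifting swings it in an arc up and towards the knob.
- lever_pivot (a point): Pivot of the lever on the carriage, 35 mm above the worktop and 27 mm to the -x side of the knob's axis; the hinge axis is parallel to the rail's y.
- dish: Covered petri dish, 59 mm across, 15 mm high, lying loose between the low rims of the carriage's tray, whose floor is 47.5 mm above the worktop; origin under its centre. It rides along and must stay in the tray.
- wash_bottle: White wash bottle with blue cap and spout, 63 x 108 x 204 mm, origin under its centre, standing loose beyond one end of the rail (either one). Leave alone.
- beaker: Empty glass beaker, 73 x 78 x 95 mm, origin under its centre, standing loose beyond the other end of the rail. Leave alone.
Things that resemble listed ones, but are neither listed nor needed, are in the scene too. What is shaped like the dish but blue or orange is not meant.

How it is judged:
On the way, in this order (a step that is already met when the one before it is completed fails the run):
1. the clamp lever is lifted clear while the carriage is still in the middle hole (value of joint lever above 0.9 rad and value of joint carriage between -0.005 and 0.005 m), for 0.2 s.
2. the plunger is pulled out of its hole (value of joint plunger above 0.01 m), for 0.2 s.
At the end, for the whole second after the job is handed in: The carriage is within 2.5 mm of the hole next to the middle one on the wash bottle's side, the pin is within 2 mm of fully home, the lever is up (above 0.9 rad), the dish lies level in its tray (above 40 mm, tilted under 0.2 rad), and the fingers still hold or press the knob with more than 2 N (((y of wash_bottle in the frame of index_rail above 0 m and value of joint carriage between 0.0475 and 0.0525 m) or (y of wash_bottle in the frame of index_rail below 0 m and value of joint carriage between -0.0525 and -0.0475 m)) and value of joint plunger below 0.002 m and value of joint lever above 0.9 rad and height (world z) of dish above 0.04 m and angle between dish's own z axis and vertical below 0.2 rad and contact force between the fingers and knob above 2 N); the arm keeps its last pose, push and grip.
It fails at once if the wash bottle is moved by more than 20 mm or tipped (distance of wash_bottle from where it was at the start of the episode above 0.02 m or angle between wash_bottle's own z axis and vertical above 0.25 rad).
It fails at once if the beaker is moved by more than 20 mm or tipped (distance of beaker from where it was at the start of the episode above 0.02 m or angle between beaker's own z axis and vertical above 0.25 rad).
It also fails if it takes over 45 s, if anything falls off the work surface, if the arm or the gripper's body presses on something with over 40 N, if the wrist force passes 120 N, or if a joint passes its speed limit or range.

## Working session

There is one attempt and no reset: what is moved stays moved. The work goes in short steps, Python scripts to look and compute and a tool call to move; the robot and the scene stay as the last step left them, time stands still between calls to the robot, and variables do not carry over. Pictures are saved under pics/ and viewed, at most 11 in all, crops included, and the job is handed in when it is done.

Besides the shell and the picture viewer there is one more tool, called after "Call:" as name(argument=value, ...), one argument or row to a line, values as JSON. arm_command: Moves the arm, as the interface text tells. Its arguments: {"type":"object","properties":{"series":{"type":"array"},"force":{"type":"number"}},"required":["series"]}

```bash
mkdir -p pics
cat > h.py <<'E'
import numpy as np, cv2
from rig import sense, camera, calibration, job_done
def cal(n):
    c=calibration(n);K=np.array([[c['fx'],0,c['cx']],[0,c['fy'],c['cy']],[0,0,1.]])
    R=cv2.Rodrigues(np.array(c['rvec'],float))[0];return K,np.array(c['D'],float),R,np.array(c['tvec'],float).ravel()
def ray(n,uv):
    K,D,R,t=cal(n);p=cv2.undistortPoints(np.array(uv,float).reshape(-1,1,2),K,D).reshape(-1,2)
    return -R.T@t,np.c_[p,np.ones(len(p))]@R
def onplane(n,uv,z):
    o,d=ray(n,uv);return o+d*((z-o[2])/d[:,2])[:,None]
def cloud(n,depth):
    K,D,R,t=cal(n);v,u=np.mgrid[:480,:640]
    o,d=ray(n,np.c_[u.ravel(),v.ravel()])
    return (o+d*depth.reshape(-1,1)).reshape(480,640,3)
def proj(n,P):
    K,D,R,t=cal(n);return cv2.projectPoints(np.array(P,float).reshape(-1,1,3),cv2.Rodrigues(R)[0],t,K,D)[0].reshape(-1,2)
E
python3 - <<'E'
from h import *
for n in('side','top'):
    p,d=camera(n);np.savez('/tmp/'+n,p=p,d=d);cv2.imwrite(f'pics/{n}0.png',p[:,:,::-1])
    K,D,R,t=cal(n);print(n,-R.T@t,R[2],K[0,0])
s=sense();print(s['position'],s['orientation'],s['contact_force'],s['finger_gap'],s['time_s'])
E
```

```text
side [ 0.50939654 -0.74461907  0.70656374] [ 0.03217501  0.78181568 -0.6226789 ] 481.9425818972753
top [0.39336094 0.02127341 1.13942563] [ 0.12361602  0.00514754 -0.99231678] 452.9642449107338
[0.17397777 0.65177677 0.19739781] [-3.70620324e-05  1.30057345e-01  9.91506311e-01 -5.65894795e-04] [ 0.31459605 -0.3917631  -0.02945079] 0.9998830799108575 0.1
```

View pics/side0.png

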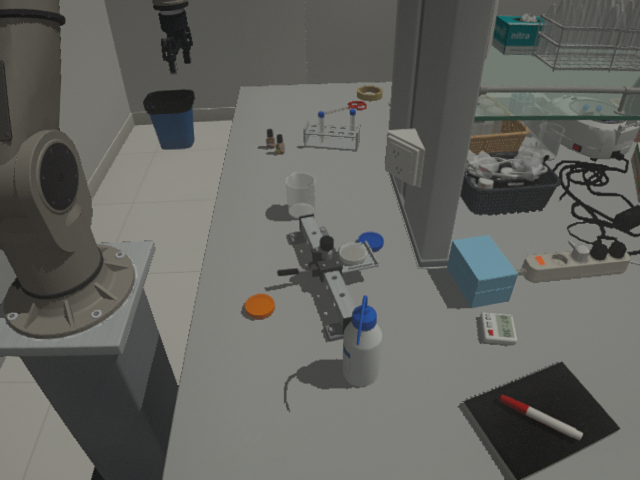

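View pics/top0.png

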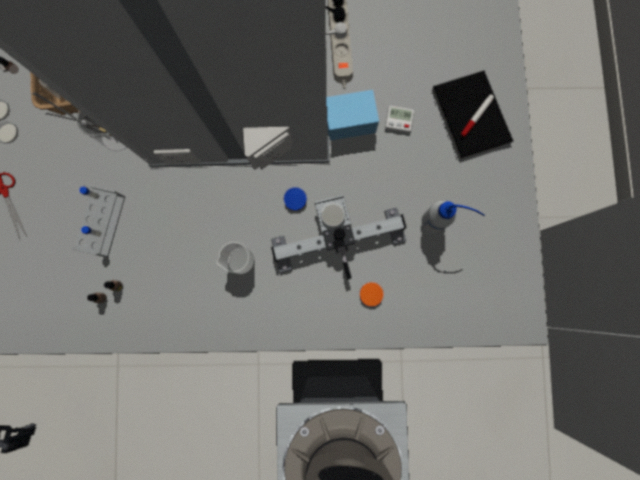

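The side view shows the knob at about (326,243), lever handle (288,272), dish (353,252), bottle (362,345) and beaker (300,190). In the top view the knob is at (339,236), handle (347,270), dish (332,215), bottle (440,213) and beaker (237,260).

Possible mix-ups, as side-view pixels:
- **Dish:** the blue lid (371,241) and orange lid (260,306) are decoys. The clear dish in the tray is the one meant.
- **Knob:** other black items are the bottle caps (269,135) and (279,145) and the wire items. The knob on the carriage is the one meant.
- **Lever:** the cable (290,390) is not it.

I'll check these choices in a close crop.

Run:
```python
from h import *
S=np.load('/tmp/side.npz');T=np.load('/tmp/top.npz')
a=cv2.resize(S['p'][190:350,240:400,::-1],(480,480),interpolation=2)
b=cv2.resize(T['p'][190:300,265:415,::-1],None,fx=3.2,fy=3.2,interpolation=2)[:,:320*1]
b=cv2.resize(T['p'][190:290,290:400,::-1],(320,291),interpolation=2);b=np.vstack([b,np.zeros((189,320,3),np.uint8)])
cv2.imwrite('pics/crop.png',np.hstack([a,b]))
C=cloud('top',T['d']);Cs=cloud('side',S['d'])
for nm,uv in dict(knob=(339,236),lev=(347,270),dish=(332,215),bot=(440,213),beak=(237,260),cab=(320,150),cab2=(250,60),cab3=(200,150)).items(): print(nm,C[uv[1],uv[0]].round(4))
# rail holes/feet edges: points with z 0.044-0.056
for n,c in(('top',C),('side',Cs)):
    m=(c[...,2]>.043)&(c[...,2]<.057)&(c[...,0]>.35)&(c[...,0]<.65)&(abs(c[...,1])<.3)
    k,l,st,ce=cv2.connectedComponentsWithStats(m.astype(np.uint8))
    for i in range(1,k):
        if st[i,4]>60: print(n,st[i],c[l==i].mean(0).round(4))
    for nm,src in (('black',(S if n=='side' else T)['p']),):
        m=(src.max(2)<45)&(c[...,2]>.015)&(c[...,2]<.13)&(c[...,0]>.3)&(c[...,0]<.6)&(abs(c[...,1])<.25)
        k,l,st,ce=cv2.connectedComponentsWithStats(m.astype(np.uint8))
        for i in range(1,k):
            if st[i,4]>15: print(nm,n,st[i],ce[i].round(1),c[l==i].mean(0).round(4),c[l==i].min(0).round(3),c[l==i].max(0).round(3))
```

```text
knob [ 0.5474 -0.0034  0.1071]
lev [ 0.4732 -0.0223  0.0441]
dish [0.6061 0.0111 0.061 ]
bot [ 0.5877 -0.2282  0.1507]
beak [0.5077 0.2537 0.001 ]
cab [0.758  0.0365 0.0958]
cab2 [0.7602 0.1336 0.5025]
cab3 [0.7599 0.3204 0.1119]
top [315 198  36  35 404] [0.6158 0.0126 0.0487]
top [352 214  55  27 635] [ 0.5758 -0.1046  0.0497]
top [271 235  56  27 654] [0.5297 0.0957 0.0498]
top [344 259   8  21  82] [ 0.4721 -0.0226  0.0468]
black top [327 227  28  26 307] [339.4 239.6] [ 0.543  -0.0049  0.0773] [ 0.518 -0.04   0.031] [0.576 0.025 0.114]
black top [343 263   7  16  56] [346.2 270.1] [ 0.4729 -0.0203  0.0462] [ 0.454 -0.027  0.038] [ 0.491 -0.013  0.051]
side [287 196  28  11 135] [0.5069 0.2189 0.0497]
side [299 214  23  34 431] [0.5271 0.1081 0.051 ]
side [ 312  240   62   85 1230] [ 0.5881 -0.0665  0.0503]
side [277 268  22   8 110] [ 0.4726 -0.0227  0.0471]
side [343 357  37  17 191] [ 0.5932 -0.2689  0.0501]
black side [321 237  12  14 139] [326.1 243.5] [ 0.554  -0.0103  0.1042] [ 0.544 -0.018  0.089] [0.566 0.002 0.113]
black side [313 253   9  10  37] [316.6 257.5] [ 0.5347 -0.0018  0.0615] [ 0.527 -0.014  0.043] [0.543 0.016 0.066]
black side [313 269  10   8  32] [317.5 272.6] [ 0.535  -0.0277  0.0433] [ 0.526 -0.041  0.03 ] [ 0.544 -0.018  0.062]
black side [278 270  20   5  71] [287.8 272. ] [ 0.4752 -0.0243  0.0457] [ 0.456 -0.031  0.038] [ 0.494 -0.018  0.052]
black side [343 318   8  14  54] [345.6 322.6] [ 0.5789 -0.1659  0.0453] [ 0.574 -0.169  0.023] [ 0.587 -0.162  0.056]
```

View pics/crop.png

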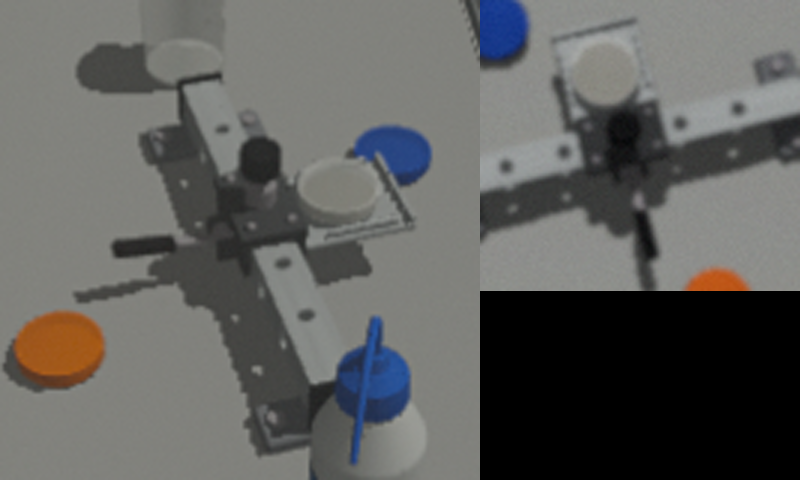

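The crop confirms it: black knob on its boss, lever handle at side (288,272), clear dish in the tray. Four rail holes show in the top view at about (299,247), (319,242), (359,232) and (379,227). Now I'll refine them.

Run:
```python
from h import *
from scipy.spatial.transform import Rotation as Ro
S=np.load('/tmp/side.npz');T=np.load('/tmp/top.npz')
def refine(img,uv,r):
    g=cv2.cvtColor(img,cv2.COLOR_RGB2GRAY).astype(float)
    u,v=map(int,np.round(uv));w=g[v-r:v+r+1,u-r:u+r+1];q=np.clip(np.percentile(w,60)-w,0,None);q[q<q.max()*.3]=0
    yy,xx=np.mgrid[v-r:v+r+1,u-r:u+r+1];return (q*xx).sum()/q.sum(),(q*yy).sum()/q.sum()
h=[refine(T['p'],p,3) for p in((299.3,247),(319.2,242.3),(358.8,232.3),(378.7,227.1))];P=onplane('top',h,.05);print(P.round(4),P.mean(0).round(4))
hs=[refine(S['p'],p,3) for p in((314.3,233),(334.3,277.7),(342.3,295))];Q=onplane('side',hs,.05);print(Q.round(4))
d=(P[0]+P[1]-P[2]-P[3])[:2];yaw=np.arctan2(-d[0],d[1]);print('yaw',np.degrees(yaw))
# black knob: side mask centroid vs z=.0985; lever both
print('knob side',onplane('side',[(326.1,243.5)],.0985).round(4),'lever side',onplane('side',[(287.8,272)],.037).round(4),'top',onplane('top',[(346.2,270.1)],.038).round(4))
s=sense();R=Ro.from_quat(np.roll(s['orientation'],-1)).as_matrix();print('toolx',R[:,0],'tooly',R[:,1])
```

```text
[[ 0.5315  0.0941  0.05  ]
 [ 0.5426  0.0453  0.05  ]
 [ 0.565  -0.0522  0.05  ]
 [ 0.5763 -0.1012  0.05  ]] [ 0.5538 -0.0035  0.05  ]
[[ 0.5332  0.0952  0.05  ]
 [ 0.5667 -0.0508  0.05  ]
 [ 0.5774 -0.0995  0.05  ]]
yaw 12.923825077707939
knob side [[ 0.5543 -0.0034  0.0985]] lever side [[ 0.4747 -0.0149  0.037 ]] top [[ 0.4735 -0.0206  0.038 ]]
toolx [-9.66170171e-01  2.57905399e-01 -7.37030714e-05] tooly [ 0.25790532  0.96616953 -0.00113182]
```

Call:
arm_command(
  series=[
    [0.7,-0.7,0,0.1,0],
    [1.4,-1.4,0,0.2,0],
    [2.1,-2.1,0,0.3,0],
    [2.8,-2.8,0,0.4,0],
    [3.5,-3.5,0,0.486,0],
    [4.1,-4.2,0,0.486,0],
    [4.7,-5.0,0,0.486,0],
    [5.2,-5.8,0,0.486,0],
    [5.5,-6.7,0,0.486,0],
    [5.8,-7.6,0,0.486,0],
    [5.9,-8.5,0,0.486,0],
    [5.95,-9.4,0,0.486,0],
  ],
)

```text
time_s: 1.3
position: [0.4717, 0.18, 0.1978]
orientation: [-0.0, -0.112, 0.994, -0.0]
contact_force: [0.8, 0.1, -0.1]
finger_gap: 1.0
finger_force: 0.0
```

```bash
python3 -c "
from h import *
s=sense();print(s['position'],s['orientation'],s['qpos'],s['time_s'])"
```

```text
[0.47168571 0.18003294 0.19777442] [-1.09562684e-04 -1.12056713e-01  9.93701799e-01 -1.22662881e-04] [-0.69775432  0.14557832  0.2278868   1.99166517 -0.03856205  1.00868908
  1.34375399] 1.3
```

Call:
arm_command(
  series=[
    [0,-0.9,0,0,0.6],
    [0,-1.8,0,0,0.6],
    [0,-2.7,0,0,0.6],
    [0,-3.5,0,0,0.6],
    [0,-4.04,-0.4,0,0.6],
    [0,-4.04,-1.2,0,0.6],
    [0,-4.04,-2.0,0,0.6],
    [0,-4.04,-2.0,0,0.6],
  ],
)

```text
time_s: 2.1
position: [0.4684, -0.0203, 0.0944]
orientation: [-0.004, -0.112, 0.994, -0.0]
contact_force: [-0.1, -0.6, 1.1]
finger_gap: 0.403
finger_force: 0.0
```

Run:
```python
from h import *
o=[]
for n,(u,v) in dict(side=(240,170),top=(290,190)).items():
    p,d=camera(n);o.append(cv2.resize(p[v:v+130,u:u+130,::-1],(400,400),interpolation=2))
cv2.imwrite('pics/c1.png',np.hstack(o));print(sense()['position'])
```

```text
[ 0.47134589 -0.0200322   0.0984306 ]
```

View pics/c1.png

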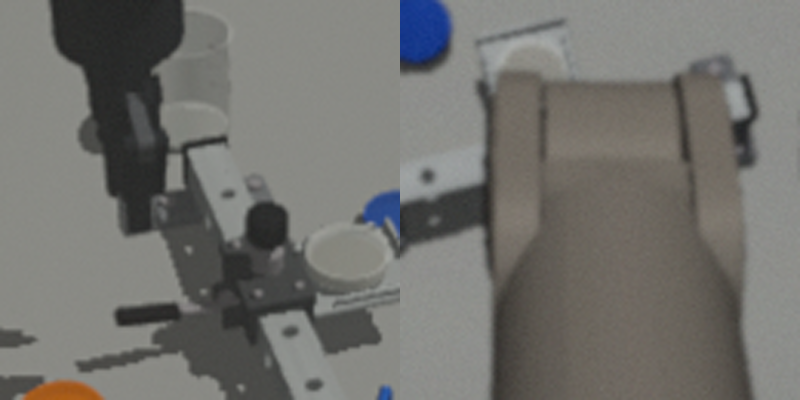

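The side crop shows the fingers straight above the lever handle at (147,313); the top view is hidden by the arm. Descend and grip.

Call:
arm_command(
  series=[
    [0,0,-0.6,0,0.6],
    [0,0,-1.2,0,0.6],
    [0,0,-1.6,0,0.6],
    [0,0,-1.6,0,0.6],
    [0,0,-1.6,0,1],
    [0,0,-1.6,0,1],
    [0,0,-1.6,0,1],
    [0,0,-1.6,0,1],
    [0,0,-1.6,0,1],
  ],
  force=25,
)

```text
time_s: 3.1
position: [0.4718, -0.0197, 0.0185]
orientation: [0.0, -0.112, 0.994, 0.0]
contact_force: [-0.1, -0.0, -0.4]
finger_gap: -0.0
finger_force: 0.0
```

Run:
```python
from h import *
p,d=camera('side');cv2.imwrite('pics/c2.png',cv2.resize(p[200:320,250:410,::-1],(800,600),interpolation=2))
s=sense();print(s['position'],s['finger_gap'],s['finger_force'],s['contact_force'])
print(proj('side',[s['position'],s['position']+[0,0,.019]]))
```

```text
[ 0.47171982 -0.01979505  0.018316  ] -0.002385763905603763 0.0 [-0.99286351  0.74892708 -0.30820948]
[[286.88836721 280.33712349]
 [286.3608652  273.58724997]]
```

View pics/c2.png

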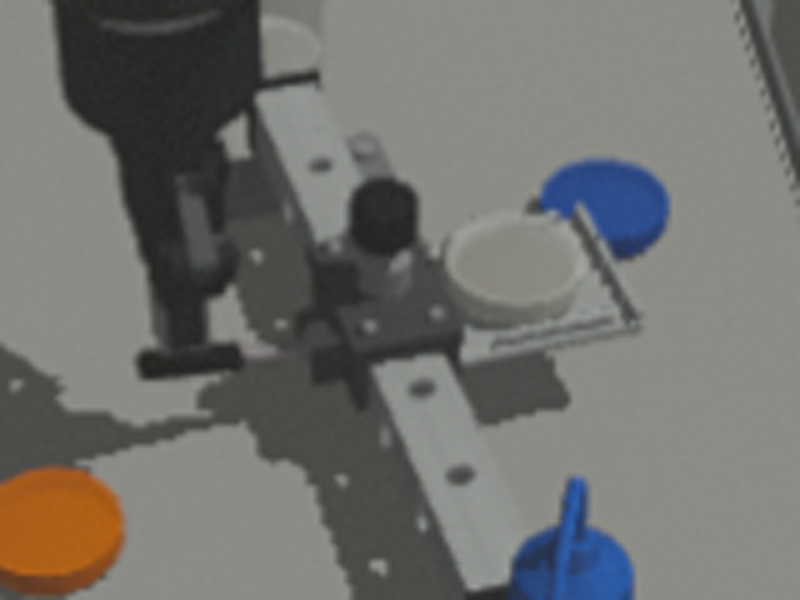

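The handle at crop (190,360) hasn't moved. The fingers end at its upper edge, not between or around it, while the reported TCP should project below it, at about (184,401). I'll check where the fingers really are using depth.

Run:
```python
from h import *
print('c1 TCP proj',proj('side',[[.4713,-.020,.0984]]),'seen 285.5,245.4')
p,d=camera('side');C=cloud('side',d)
for v in range(236,284,3): print(v,[(C[v,u]*1000).round(0).astype(int).tolist() for u in(282,286,290)],p[v,286].tolist())
K,D,R,t=cal('top');S0=np.load('/tmp/side.npz');C0=cloud('side',S0['d']);print(C0[[269,271,272,273,274,278],[286]*6].round(4), C0[330:334,300].round(4))
```

```text
c1 TCP proj [[284.37088337 250.78677685]] seen 285.5,245.4
236 [[471, -59, 166], [478, -55, 163], [486, -57, 164]] [72, 73, 73]
239 [[471, -59, 159], [478, -60, 159], [485, -56, 156]] [78, 77, 79]
242 [[470, -54, 148], [478, -65, 156], [485, -61, 153]] [75, 75, 77]
245 [[469, -44, 133], [477, -64, 149], [485, -66, 150]] [63, 63, 62]
248 [[468, -35, 119], [477, -64, 142], [485, -72, 148]] [48, 50, 49]
251 [[467, -25, 102], [477, -77, 146], [484, -77, 145]] [53, 54, 54]
254 [[469, -60, 124], [477, -79, 140], [484, -80, 141]] [45, 46, 46]
257 [[468, -58, 115], [476, -69, 125], [483, -63, 119]] [39, 39, 38]
260 [[467, -55, 105], [474, -29, 82], [481, -25, 78]] [41, 40, 40]
263 [[465, -25, 71], [473, -32, 77], [481, -29, 73]] [41, 40, 39]
266 [[465, -26, 65], [473, -30, 67], [481, -28, 65]] [43, 43, 42]
269 [[464, -25, 56], [472, -32, 61], [480, -16, 46]] [51, 51, 52]
272 [[464, -28, 50], [471, -24, 46], [480, -25, 46]] [40, 41, 37]
275 [[463, -26, 40], [469, 17, -1], [477, 15, 1]] [93, 94, 90]
278 [[460, 6, 1], [469, 8, -1], [477, 8, -2]] [139, 139, 135]
281 [[461, -6, 4], [469, -7, 4], [477, -4, 1]] [139, 139, 134]
[[ 4.716e-01 -1.800e-02  4.830e-02]
 [ 4.717e-01 -2.590e-02  5.010e-02]
 [ 4.716e-01 -2.640e-02  4.780e-02]
 [ 4.714e-01 -2.570e-02  4.440e-02]
 [ 4.713e-01 -2.690e-02  4.280e-02]
 [ 4.688e-01  6.700e-03  1.000e-04]] [[ 0.4954 -0.1403  0.0014]
 [ 0.4953 -0.1423  0.0008]
 [ 0.4952 -0.1451  0.0012]
 [ 0.4952 -0.1474  0.001 ]]
```

Call:
arm_command(
  series=[
    [0,0,0.4,0,1],
    [0,0,0.8,0,1],
    [0,0,1.2,0,1],
    [0,0,1.2,0,1],
  ],
)

```text
time_s: 3.6
position: [0.4729, -0.0198, 0.08]
orientation: [0.002, -0.112, 0.994, 0.0]
contact_force: [1.4, -0.8, -0.6]
finger_gap: -0.003
finger_force: 0.0
```

Run:
```python
from h import *
ds=[]
for i in range(5):
    p,d=camera('side');ds.append(d)
d=np.median(ds,0);C=cloud('side',d)
s=sense();P=s['position'];print(P,s['finger_gap'],s['qpos'])
im=cv2.resize(p[200:320,250:410,::-1],(800,600),interpolation=2)
for z in(0,.019,.073):
    q=(proj('side',[P+[0,0,z]])[0]-[250,200])*5+2;cv2.drawMarker(im,tuple(int(x) for x in q),(0,0,255),1,12)
cv2.imwrite('pics/c3.png',im)
for v in range(225,280,3): print(v,[(C[v,u]*1000).round(0).astype(int).tolist() for u in(282,286,290)],p[v,286].tolist())
```

```text
[ 0.47104779 -0.0199259   0.07731122] -0.0036567735951489604 [-0.41907138  0.26820608  0.37486109  2.17954688 -0.14759718  0.71828812
  1.85108728]
225 [[474, -77, 205], [481, -78, 205], [487, -76, 203]] [78, 79, 79]
228 [[473, -79, 200], [480, -80, 200], [487, -77, 197]] [51, 52, 52]
231 [[473, -73, 189], [479, -66, 183], [486, -62, 180]] [44, 45, 43]
234 [[472, -61, 172], [478, -50, 163], [485, -45, 159]] [42, 44, 41]
237 [[470, -33, 143], [477, -31, 141], [479, 131, 13]] [41, 41, 41]
240 [[469, -33, 136], [477, -30, 134], [484, -22, 126]] [43, 44, 44]
243 [[469, -33, 129], [476, -30, 126], [483, -21, 118]] [42, 41, 40]
246 [[468, -33, 121], [475, -23, 113], [478, 110, 3]] [56, 57, 55]
249 [[460, 101, 3], [469, 103, 0], [478, 101, 1]] [138, 138, 133]
252 [[460, 91, 2], [469, 91, 1], [478, 91, 1]] [138, 139, 134]
255 [[460, 82, 1], [469, 81, 1], [478, 82, 0]] [138, 138, 133]
258 [[460, 71, 1], [469, 70, 2], [478, 69, 2]] [138, 139, 134]
261 [[460, 62, 1], [469, 60, 1], [478, 60, 1]] [137, 138, 132]
264 [[460, 51, 2], [469, 51, 0], [478, 51, 1]] [138, 138, 133]
267 [[460, 42, 0], [469, 41, 1], [478, 40, 1]] [137, 138, 132]
270 [[463, -20, 48], [472, -21, 48], [480, -22, 48]] [50, 50, 46]
273 [[463, -27, 46], [471, -26, 44], [479, -24, 43]] [40, 40, 37]
276 [[460, 12, 1], [469, 11, 2], [477, 13, 0]] [128, 129, 125]
279 [[460, 3, 1], [469, 1, 3], [477, 2, 1]] [138, 138, 134]
```

View pics/c3.png

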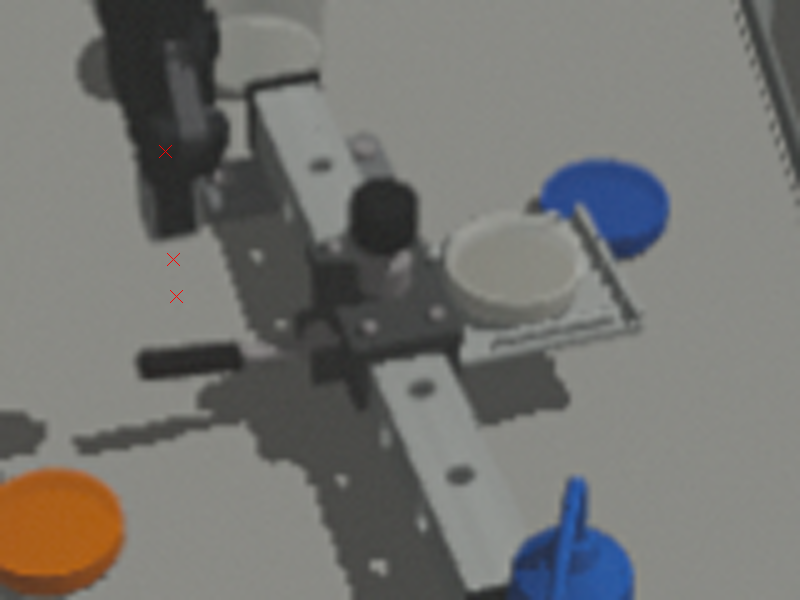

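The closed fingertips show at about crop (172,238), but the reported TCP projects to (176,296). They look roughly 35–40 mm higher than reported, with x and y agreeing. I'll check that offset against the start image and pin the tip down.

Run:
```python
from h import *
S=np.load('/tmp/side.npz');P0=np.array([.174,.6518,.1974])
print('start tcp proj',proj('side',[P0,P0+[0,0,.013],P0+[0,0,.05]]).round(1))
C=cloud('side',S['d']);m=(C[...,1]>.55)&(C[...,1]<.8)&(C[...,0]<.3)&(C[...,0]>0.05)&(C[...,2]>.12)
v,u=np.where(m);print('start pts',m.sum(),C[m].min(0),np.percentile(C[m][:,2],[1,5,25]), v.max() if len(v) else 0)
if len(v):
    k=v>np.percentile(v,97);print(C[m][k].mean(0),u[k].mean(),v[k].mean())
ds=[]
for i in range(4):
    p,d=camera('side');ds.append(d)
d=np.median(ds,0);C=cloud('side',d)
m=(p.max(2)<75)&(d>0)&(C[...,2]>.1)&(abs(C[...,1]+.02)<.05);m[:, :278]=0;m[:,294:]=0;m[260:]=0
for r in range(236,251):
    k=m[r]
    if k.any(): print(r,np.where(k)[0][[0,-1]],(C[r][k].mean(0)*1000).round(0))
```

```text
start tcp proj [[183.5  83.7]
 [182.8  79.5]
 [180.7  67.3]]
start pts 1840 [0.1296771  0.57259203 0.24377521] [0.24795485 0.26099765 0.31345115] 74
[0.16315109 0.60202154 0.25341934] 173.3125 71.3125
236 [278 288] [472. -37. 149.]
237 [279 288] [472. -30. 141.]
238 [279 288] [472. -31. 139.]
239 [279 288] [472. -31. 137.]
240 [279 288] [472. -31. 134.]
241 [279 288] [472. -31. 132.]
242 [279 288] [471. -31. 129.]
243 [279 288] [472. -31. 127.]
244 [281 288] [473. -31. 125.]
245 [280 288] [472. -31. 122.]
246 [281 287] [472. -29. 118.]
247 [281 283] [468. -26. 113.]
```

The offset is consistent: the actual fingertips are about 38 mm above the reported z, at the start pose as well, and x and y agree. I'll go by vision and grip again 38 mm lower.

Call:
arm_command(
  series=[
    [0,0,0,0,0.6],
    [0,0,0,0,0.6],
    [0,0,0,0,0.6],
    [0,0,-0.5,0,0.6],
    [0,0,-1.0,0,0.6],
    [0,0,-1.4,0,0.6],
    [0,0,-1.6,0,0.6],
    [0,0,-1.8,0,0.6],
    [0,0,-1.8,0,0.6],
  ],
)

```text
time_s: 4.95
position: [0.4712, -0.02, -0.0126]
orientation: [-0.001, -0.112, 0.994, -0.0]
contact_force: [-0.9, 0.0, 0.4]
finger_gap: 0.4
finger_force: 0.0
```

Call:
arm_command(
  series=[
    [0,0,0,0,1],
    [0,0,0,0,1],
    [0,0,0,0,1],
    [0,0,0,0,1],
    [0,0,0,0,1],
  ],
  force=25,
)

```text
time_s: 5.45
position: [0.4719, -0.0199, -0.0117]
orientation: [0.0, -0.112, 0.994, -0.0]
contact_force: [0.1, -0.8, 2.7]
finger_gap: 0.134
finger_force: 29.3
```

Call:
arm_command(
  series=[
    [0.006,0.001,0.116,0,1],
    [0.023,0.005,0.23,0,1],
    [0.052,0.012,0.343,0,1],
    [0.089,0.02,0.452,0,1],
    [0.138,0.032,0.556,0,1],
    [0.197,0.045,0.654,0,1],
    [0.266,0.061,0.747,0,1],
    [0.343,0.079,0.832,0,1],
    [0.43,0.098,0.909,0,1],
    [0.52,0.119,0.976,0,1],
    [0.669,0.153,1.058,0,1],
    [0.669,0.153,1.058,0,1],
  ],
)

```text
time_s: 6.65
position: [0.5062, -0.012, 0.0415]
orientation: [0.0, -0.112, 0.994, -0.0]
contact_force: [-2.5, -1.6, 7.5]
finger_gap: 0.133
finger_force: 27.7
```

Call:
arm_command(
  series=[
    [0.05,0.012,0.03,0,1],
    [0.1,0.024,0.045,0,1],
    [0.16,0.037,0.06,0,1],
    [0.2,0.046,0.06,0,1],
    [0.2,0.046,0.06,0,1],
  ],
)

```text
time_s: 7.15
position: [0.5149, -0.01, 0.0441]
orientation: [-0.0, -0.112, 0.994, 0.0]
contact_force: [-5.0, -1.8, 6.4]
finger_gap: 0.13
finger_force: 27.5
```

Run:
```python
from h import *
p,d=camera('side');cv2.imwrite('pics/c4.png',cv2.resize(p[200:320,250:410,::-1],(800,600),interpolation=2));print(sense()['contact_force'])
```

```text
[-5.26737623 -3.14745398  5.9454284 ]
```

View pics/c4.png

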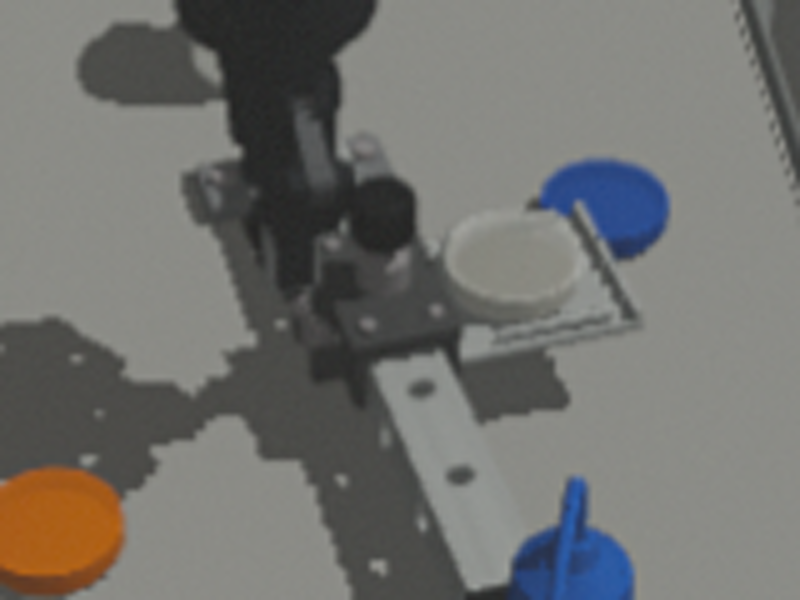

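The lever is standing up beside the knob, with the gripper holding it at crop (300,230). Release, rise, and move over the knob.

Call:
arm_command(
  series=[
    [0,0,0,0,0.4],
    [0,0,0,0,0.4],
    [0,0,0,0,0.4],
    [0,0,0.4,0,0.4],
    [0,0,0.8,0,0.4],
    [0,0,1.3,0,0.4],
    [0.4,0.07,1.3,0,0.4],
    [0.79,0.15,1.3,0,0.4],
    [0.79,0.15,1.3,0,0.4],
    [0.79,0.15,1.3,0,0.4],
  ],
)

```text
time_s: 8.2
position: [0.5543, -0.0024, 0.1086]
orientation: [-0.0, -0.112, 0.994, -0.0]
contact_force: [0.0, -0.4, -0.2]
finger_gap: 0.603
finger_force: 0.0
```

Run:
```python
from h import *
p,d=camera('side');cv2.imwrite('pics/c5.png',cv2.resize(p[180:300,250:410,::-1],(800,600),interpolation=2));s=sense();print(s['contact_force'],s['position'])
```

```text
[-1.09814568 -0.0524805   0.16593687] [ 0.55391195 -0.00261512  0.10861522]
```

View pics/c5.png

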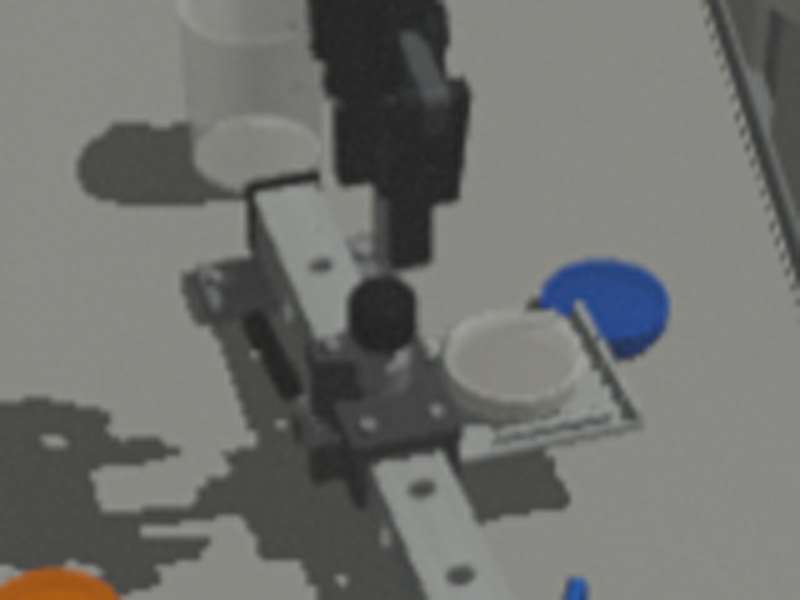

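The lever is up, leaning from crop (250,320) to (297,395), and the fingers are above the knob at (382,315). I'll measure the lever angle on its vertical plane.

```bash
cat >> h.py <<'E'
yaw=np.radians(12.92);RX=np.array([np.cos(yaw),np.sin(yaw),0]);RY=np.array([-np.sin(yaw),np.cos(yaw),0]);K0=np.array([.5545,-.0028,0])
def railplane(n,uv,y=0.):
    o,d=ray(n,uv);s=(y-(o-K0)@RY)/(d@RY);P=o+d*s[:,None]-K0;return np.c_[P@RX,P[:,2]]
E
python3 - <<'E'
from h import *
p,d=camera('side')
def ang(p,box):
    u0,v0,u1,v1=box;w=p[v0:v1,u0:u1].max(2)
    k,l,st,ce=cv2.connectedComponentsWithStats((w<58).astype(np.uint8))
    for i in range(1,k):
        if st[i,4]<20: continue
        v,u=np.where(l==i);q=railplane('side',np.c_[u+u0,v+v0],-.004)*1000
        c=q.mean(0);w_,V=np.linalg.eigh(np.cov(q.T));e=V[:,1]
        print(st[i],c.round(1),'axis ang',np.degrees(np.arctan2(abs(e[1]),-e[0]*np.sign(e[1]))).round(1),'pivot ang',np.degrees(np.arctan2(c[1]-35,-27-c[0])).round(1),(2*w_**.5).round(1))
ang(p,(296,240,312,262))
ang(np.load('/tmp/side.npz')['p'],(274,264,302,280))
s=sense();P=np.array([.554,-.0026,.1086]);print(proj('side',[P+[0,0,.038]]))
E
```

```text
[ 2  2 12 18 94] [-47.1  94.9] axis ang 71.5 pivot ang 71.4 [ 5.6 29.8]
[ 4  5 21  7 99] [-82.3  46.9] axis ang 8.9 pivot ang 12.1 [ 7.7 24.2]
[[325.78124195 223.97352958]]
```

Call:
arm_command(
  series=[
    [0,0,-0.4,0,0.4],
    [0,0,-0.8,0,0.4],
    [0,0,-1.1,0,0.4],
    [0,0,-1.36,0,0.4],
    [0,0,-1.36,0,0.4],
    [0,0,-1.36,0,0.4],
  ],
)

```text
time_s: 8.9
position: [0.5544, -0.0026, 0.0411]
orientation: [-0.0, -0.112, 0.994, -0.0]
contact_force: [0.5, 0.2, 0.7]
finger_gap: 0.6
finger_force: 0.0
```

Call:
arm_command(
  series=[
    [0,0,0,0,1],
    [0,0,0,0,1],
    [0,0,0,0,1],
    [0,0,0,0,1],
    [0,0,0,0,1],
  ],
  force=40,
)

```text
time_s: 9.4
position: [0.5551, -0.0024, 0.0418]
orientation: [0.001, -0.112, 0.994, 0.0]
contact_force: [-1.1, 0.5, 5.0]
finger_gap: 0.313
finger_force: 38.9
```

Gripped at knob width. Pull up.

Call:
arm_command(
  series=[
    [0,0,0.06,0,1],
    [0,0,0.12,0,1],
    [0,0,0.18,0,1],
    [0,0,0.24,0,1],
    [0,0,0.28,0,1],
    [0,0,0.3,0,1],
    [0,0,0.3,0,1],
    [0,0,0.3,0,1],
  ],
)

```text
time_s: 10.2
position: [0.5548, -0.0024, 0.0562]
orientation: [0.0, -0.112, 0.994, 0.0]
contact_force: [1.7, 0.3, 2.8]
finger_gap: 0.312
finger_force: 40.1
```

Run:
```python
from h import *
p,d=camera('side');cv2.imwrite('pics/c6.png',cv2.resize(p[200:320,250:410,::-1],(800,600),interpolation=2));s=sense();print(s['contact_force'],s['position'])
```

```text
[3.43660307 0.90497662 3.4482629 ] [ 0.55482873 -0.0023703   0.05618684]
```

View pics/c6.png

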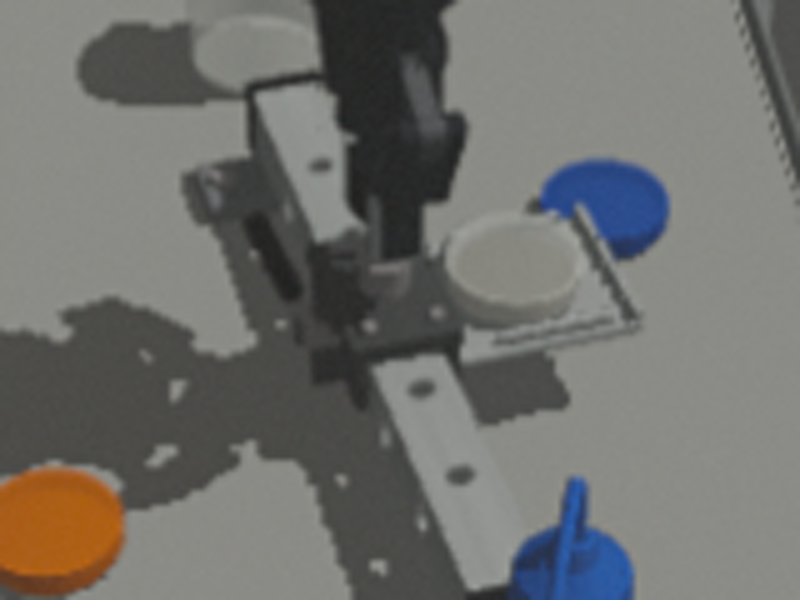

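Knob is up 15 mm and the lever is still up at crop (272,255). Slide 50 mm towards the bottle, along rail −y.

Call:
arm_command(
  series=[
    [0.011,-0.05,0,0,1],
    [0.033,-0.145,0,0,1],
    [0.056,-0.244,0,0,1],
    [0.084,-0.366,0,0,1],
    [0.112,-0.487,0,0,1],
    [0.14,-0.61,0,0,1],
    [0.168,-0.731,0,0,1],
    [0.196,-0.853,0,0,1],
    [0.213,-0.926,0,0,1],
    [0.224,-0.975,0,0,1],
    [0.224,-0.975,0,0,1],
    [0.224,-0.975,0,0,1],
  ],
)

```text
time_s: 11.45
position: [0.5662, -0.0522, 0.056]
orientation: [0.0, -0.112, 0.994, -0.0]
contact_force: [5.7, -0.5, 2.1]
finger_gap: 0.311
finger_force: 40.1
```

Run:
```python
from h import *
p,d=camera('side');cv2.imwrite('pics/c7.png',cv2.resize(p[200:320,250:410,::-1],(800,600),interpolation=2));s=sense();print(s['contact_force'],s['position'],s['finger_gap'])
```

```text
[ 5.63592428 -0.78179355  1.91900431] [ 0.56614354 -0.05223666  0.05599852] 0.3075076197558158
```

View pics/c7.png

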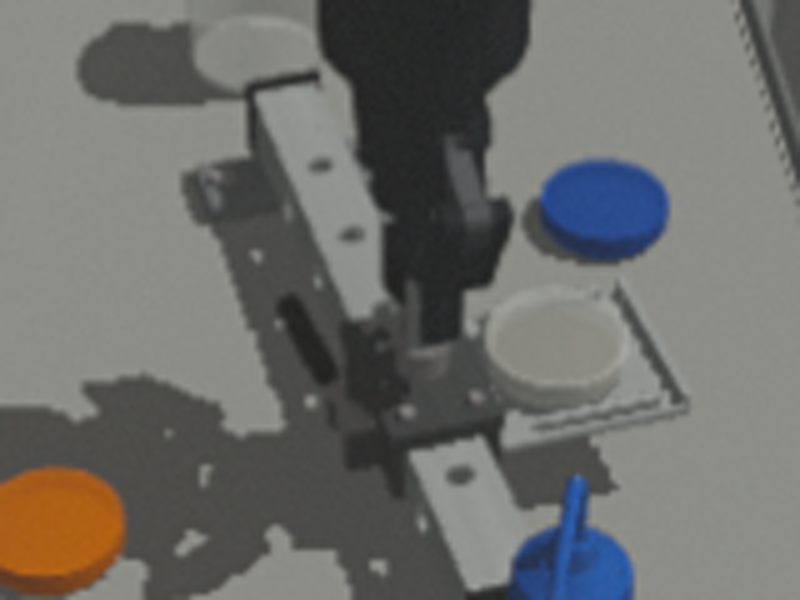

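Carriage, dish and lever moved together; the vacated hole shows at crop (351,235). Push the pin down, stopping partway to check.

Call:
arm_command(
  series=[
    [0,0,-0.06,0,1],
    [0,0,-0.12,0,1],
    [0,0,-0.18,0,1],
    [0,0,-0.18,0,1],
  ],
)

```text
time_s: 11.9
position: [0.5659, -0.0518, 0.0464]
orientation: [0.0, -0.112, 0.994, -0.0]
contact_force: [7.6, 0.3, -5.3]
finger_gap: 0.31
finger_force: 39.6
```

Call:
arm_command(
  series=[
    [0,0,-0.05,0,1],
    [0,0,-0.1,0,1],
    [0,0,-0.13,0,1],
    [0,0,-0.16,0,1],
    [0,0,-0.16,0,1],
    [0,0,-0.16,0,1],
  ],
)

```text
time_s: 12.5
position: [0.5669, -0.0521, 0.0409]
orientation: [0.001, -0.112, 0.994, -0.0]
contact_force: [-5.9, -0.7, 41.0]
finger_gap: 0.31
finger_force: 43.4
```

Force rose to 41 N right at the home height, so the pin has bottomed. Ease the press a little and check.

Call:
arm_command(
  series=[
    [0,0,0.025,0,1],
    [0,0,0.025,0,1],
    [0,0,0.025,0,1],
    [0,0,0.025,0,1],
  ],
)

```text
time_s: 12.9
position: [0.5666, -0.052, 0.0411]
orientation: [0.001, -0.112, 0.994, -0.0]
contact_force: [0.7, -1.3, 21.8]
finger_gap: 0.311
finger_force: 42.0
```

Run:
```python
from h import *
p,d=camera('side');cv2.imwrite('pics/c8.png',cv2.resize(p[200:320,250:410,::-1],(800,600),interpolation=2));s=sense();print(s['contact_force'],s['position'],s['finger_gap'],s['finger_force'],s['time_s'])
# dish centroid shift between start and now, in tray plane z=.0625
def dish(p,b):
    u0,v0,u1,v1=b;w=p[v0:v1,u0:u1].astype(int);m=(w.min(2)>125)&(w[...,0]-w[...,2]>8);m=m.astype(np.uint8)
    k,l,st,ce=cv2.connectedComponentsWithStats(m);i=1+st[1:,4].argmax();return ce[i]+[u0,v0],st[i,4]
a=dish(np.load('/tmp/side.npz')['p'],(336,238,372,266));b=dish(p,(344,254,382,282));A=onplane('side',[a[0],b[0]],.0625);D=A[1]-A[0];print(a,b,D@RY,D@RX)
```

```text
[ 1.24629233 -0.51286198 21.17417163] [ 0.56662173 -0.05205772  0.0411231 ] 0.31086780871102143 41.951435955706984 12.95Traceback (most recent call last):
  File "<stdin>", line 7, in <module>
  File "<stdin>", line 6, in dish
ValueError: attempt to get argmax of an empty sequence
```

View pics/c8.png

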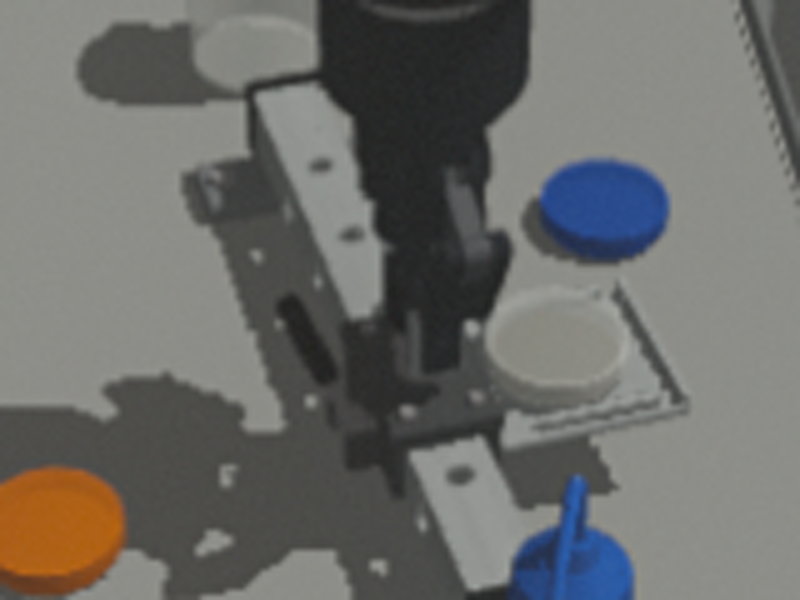

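The pin is home: z is 0.041, against about 0.042 at the original grasp, with a 21 N press and the grip on the knob. The lever is up at crop (305,335), the dish sits level in its tray at (557,345), and the bottle and beaker look unmoved.

```bash
python3 -c "
from rig import job_done
print(job_done())"
```

```text
the job is handed in; nothing more can be done
None
```

I handed the job in, but no verdict came back: the carriage is one hole towards the wash bottle with its pin pushed home, the knob still gripped, the lever up, the dish level in its tray, and the bottle and beaker apparently unmoved.

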